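# Hold the CNC router's guard gate wide open

## Task

Open the guard gate of the benchtop CNC router so that I can lift the finished panel out: first squeeze back the lock bolt on the fixed post (it stays back), then squeeze the spring catch on the gate itself and swing the gate out towards you, past its half-open detent, until it stands wide open, nearly at its stop. The gate springs back if let go, so finish while the gripper is still holding it wide open and still. Leave the lock bolt drawn back and the things on the bench where they lie.

Things in the scene. Friction and masses are not known exactly. Their poses are not given: they have to be found in the camera images.
- lock (a joint): Lock bolt on the fixed latch post: 0 = fully shot, 0.020 m = fully drawn back, its tab against the fixed lug. It starts within 3 mm of shot and holds the gate until it is drawn back at least 12 mm. No spring: about 4 N slides it and it stays where it is left.
- catch (a joint): Spring catch on the gate: 0 = shot, 0.020 m = fully drawn, its tab against the lug. It holds the gate until drawn back at least 12 mm; a spring of 6 N (shot) to 11 N (fully drawn) shoots it again as soon as it is let go.
- gate (a joint): Guard gate hinge: 0 = shut, grows as the gate swings out of the machine towards the robot (clockwise seen from above), stop at 1.55 rad. A light spring (0.2 to 0.4 N m) always pulls it shut. Between about 0.4 and 0.9 rad a sprung roller detent must be overcome: about 6 N at the catch. Beyond 0.9 rad the gate, if let go, falls back to half open.
- lock_tab: Steel thumb tab of the lock bolt; origin in the middle of the part that stands free to be gripped, 236 mm above the bench. Upright plate 8 mm thick (its y), 26 mm wide (its x), top 20 mm above the origin; the bolt and its plate begin 22 mm below the origin (keep finger tips above them). Axes: x square to the shut gate, into the machine; z up; the tab slides along -y, away from the gate, towards its lug.
- lock_lug_mid (a point): Middle of the free part of the lock's fixed lug, a plate of the same size as the tab, on the fixed rail, farther from the hinge than the tab, 28 mm from the tab (centres) when shot and 8 mm when squeezed fully together. Tab and lug together measure 36 mm over their outer faces when shot, 16 mm when squeezed. Same axes as the tab. Nothing stands within 25 mm of their outer faces at this height.
- catch_tab: Thumb tab of the spring catch, origin likewise in the middle of its free part, on top of the gate near its swinging end; same plate (8 x 26 mm, top 20 mm above the origin, bolt 22 mm below it) and axes as the lock tab while the gate is shut, but it slides along +y, towards the hinge and its lug; it turns with the gate.
- catch_lug_mid (a point): Middle of the free part of the catch's lug, a like plate fixed on the gate, 173 mm from the hinge axis, on the hinge side of the tab: 28 mm from it when shot, 8 mm when squeezed together (36 and 16 mm over the outer faces). Turns with the gate.
- gate_hinge (a point): Point on the vertical hinge axis of the gate, level with the tabs' middles. Its z is up; its -y points along the gate from the hinge to the swinging end, and it turns with the gate.
- gate_leaf: The gate: aluminium frame with a clear panel, 228 mm long, 30 mm thick, from 66 to 200 mm above the bench, the tabs above it reaching 256 mm. Origin on the hinge axis at bench height; -y along the gate to its swinging end, z up; turns with the gate.
- machine: Benchtop CNC router, 490 mm deep, 500 mm wide, fixed to the bench, its guard gate towards the robot. Origin on the bench below the shut gate's plane, 140 mm from the hinge axis; x into the machine, y along the shut gate to the hinge. Only a gantry and spindle, 85 mm and more behind the gate and up to 275 mm high, stand above the tabs.
- spanner: Bystander: open spanner, 170 mm, lying on the bench to the right.
- brush: Bystander: bench brush lying on the bench to the left.
- offcut_mid (a point): Bystander: middle of a wood offcut, 110 x 70 x 27 mm, lying before the machine.
- wax_mid (a point): Bystander: middle of a round tin, 72 mm across, 55 mm high, on the left.

How it is judged:
On the way, in this order (a step that is already met when the one before it is completed fails the run):
1. the lock bolt is drawn back at least 12 mm by the fingers (value of joint lock above 0.012 m and contact force between the fingers and lock_tab above 1 N and value of joint gate below 0.1 rad), for 0.1 s.
2. then the spring catch is drawn back at least 12 mm by the fingers, the lock bolt still back (value of joint each of catch, lock above 0.012 m and contact force between the fingers and catch_tab above 1 N), for 0.1 s.
3. then the gate is swung out past its half-open detent (value of joint gate above 1 rad), for 0.1 s.
At the end, for the whole second after the job is handed in: The gate stands open at 1.3 rad or more (its stop is at 1.55), still (under 0.05 rad/s), with the fingers pressing on the gate or its catch with over 1 N; the lock bolt is drawn back at least 12 mm (value of joint gate above 1.3 rad and velocity of joint gate between -0.05 and 0.05 rad/s and contact force between the fingers and gate_leaf above 1 N and value of joint lock above 0.012 m); the arm keeps its last pose, push and grip.
It fails at once if the spanner is shifted by more than 30 mm (distance of spanner from where it was at the start of the episode above 0.03 m).
It fails at once if the brush is shifted by more than 30 mm (distance of brush from where it was at the start of the episode above 0.03 m).
It fails at once if the offcut is shifted by more than 30 mm (distance of offcut_mid from where it was at the start of the episode above 0.03 m).
It fails at once if the tin is shifted by more than 30 mm (distance of wax_mid from where it was at the start of the episode above 0.03 m).
It also fails if it takes over 48 s, if anything falls off the work surface, if the arm or the gripper's body presses on something with over 40 N, if the wrist force passes 120 N, or if a joint passes its speed limit or range.

## Robot

A 6-joint arm with a two-finger parallel gripper is mounted at the origin on the work surface. World frame = base frame: x ahead of the robot, y to its left, z up, the work surface at z = 0. Lengths are in m, angles in rad, forces in N, time in s.
With the tool pointing down it reaches from about 0.4 to 0.825 m from the base axis. Payload 7 kg.
Tool frame: the origin (TCP) lies on the centre line of the jaws, within the pads' length; the fingertips stand 11 mm ahead of it and the grasp point (between the pads) lies 8 mm behind it; z points along the fingers, y is the direction in which the jaws open and shut (so a half turn about z gives the same grasp; the last joint's range is limited). The gripper opens to 88 mm and grips with 3 to 60 N. Pads are 19 mm wide; open, the fingers measure 130 mm over their backs; the gripper's body (78 mm by 193 mm) begins 47 mm behind the grasp point.
Start: joints at [1.61, 0.359, 0.012, 0, -1.224, -0.288], TCP at [0.166, 0.654, 0.206] pointing down, gripper open.
Joint ranges: [-3.07, 3.07], [-1.43, 2.12], [-1.02, 1.25], [-3.03, 1.67], [-3.05, -0], [-3.03, 3.03]. Speed limits (rad/s): [2.39, 2.39, 3.01, 3.14, 3.14, 3.14].

## Interface

Orientations are given as [roll, pitch, yaw] about the fixed x, y, z axes, in that order (R = Rz(yaw) Ry(pitch) Rx(roll)).
In Python, from station import * gives the robot as it stands.
- The arm moves only by the tool play_rows, never from a script. Its argument "targets" is a list of rows, each a list of 7 numbers: the turn, a rotation vector about the world's x, y, z in rad, then the shift along the world's x, y, z in m, then the opening, from 0 (shut) to 1 (fully open). A call has 1 to 12 rows; each row shifts and turns the pose as measured when the row begins; what a row does not reach is not made up. A row lasts 1/8 s, in which the tool goes at most 62.5 mm and 10.7 degrees, less where a joint would pass 70% of its speed; a pose out of reach is approached as far as the arm can. A call is refused whole if a number of a shift passes 0.0625 or a number of a turn 0.188, either way. A call with a gripper value outside its range is refused whole. The fingers move at their own pace and stop on an object; "grip_force" is the grip in N (left out, the last holds). Time passes only in rows, so rows that do not move let the fingers close. It gives the time, the measured TCP pose, the force and the opening at its end, in the units of the state.
- get_state(): the state, without advancing time (a new reading comes with each control period).
- grab_frame(name): name is "scene" or "top" or "wrist"; returns (picture, depth): 384x512x3 uint8, blue, green, red; 384x512 float32, m along the optical axis (not along the pixel's ray), 0 where there is no reading.
- camera_params(name): a dict with "camera_matrix" (3x3 intrinsics, pixels), "extrinsics" (4x4, takes a point from world to camera coordinates); the wrist camera has in their place "hand_eye" (4x4, takes a point from camera to tool coordinates, whose origin is the TCP and whose axes are the flange's). Camera axes: x right, y up, looking along -z (the intrinsics and any distortion apply to the point x, -y, -z); pixel columns grow to the right and rows downward; lengths in m; the calibration is good to about 2 mm. The wrist camera is an equidistant fisheye: a pixel r from the principal point sees the ray r / f radians off the axis. A picture is of the moment at which its call begins: read the wrist's pose just before it. camera_params takes no time and is no camera call.
- job_done(): hands the job in, once; it reports no verdict.
The state is a dict: "t": time; "q": joint angles; "qd": joint speeds; "joint_efforts": joint torques, N m; "eef_pos": TCP position; "ee_rot": TCP orientation; "force": force on the tool from outside, world axes, zero at the start; "moment": the same for the moment, N m; "width": finger opening in m.
Only numpy, scipy, OpenCV 4.12 (cv2) and the standard library are available. Lean on these libraries where they do the work, as an engineer would, in place of code of your own. Each camera call takes 0.05 s, during which the arm holds its last target.

## Working session

There is one attempt and no reset: what is moved stays moved. The work goes in short steps, Python scripts to look and compute and a tool call to move; the robot and the scene stay as the last step left them, time stands still between calls to the robot, and variables do not carry over. Pictures are saved under pics/ and viewed, and the job is handed in when it is done.

Besides the shell and the picture viewer there is one more tool, called after ">>>" by a JSON object that holds its "op" and its "data", one argument or row to a line. play_rows: Moves the arm, as the interface text tells. Its arguments: {"type":"object","properties":{"targets":{"type":"array","items":{"type":"array","items":{"type":"number"}}},"grip_force":{"type":"number"}},"required":["targets"]}

```bash
mkdir -p pics; ls; cat > h.py <<'E'
from station import *
import numpy as np, cv2
def world(name,depth,uv):
    c=camera_params(name);K=np.array(c["camera_matrix"]);T=np.linalg.inv(np.array(c["extrinsics"]))
    out=[]
    for u,v in uv:
        d=depth[int(v),int(u)]
        p=np.array([(u-K[0,2])/K[0,0]*d,-(v-K[1,2])/K[1,1]*d,-d,1])
        out.append((T@p)[:3])
    return np.array(out)
E
python3 - <<'E'
from h import *
s=get_state();print(s)
for n in("top","scene","wrist"):
    p,d=grab_frame(n);cv2.imwrite(f"pics/{n}0.png",p);np.save(f"{n}0.npy",d)
    print(n,camera_params(n))
E
```

```text
pics
{'t': 0.0, 'q': array([ 1.61011647e+00,  3.59341219e-01,  1.10621774e-02, -3.31852938e-04,
       -1.22408253e+00, -2.88088900e-01]), 'qd': array([-1.29552363e-03, -3.96907822e-05,  1.72389149e-04,  5.76991291e-04,
       -1.32190875e-03,  1.27956065e-03]), 'joint_efforts': array([-1.03747429e-04, -5.82715166e+01,  2.93062019e+01,  6.99736163e+00,
        6.87495005e-03, -1.51219219e-04]), 'eef_pos': array([0.16610659, 0.65371305, 0.20535698]), 'ee_rot': array([ 3.14000327e+00, -1.45648178e-04, -2.48881656e-01]), 'force': array([-0.11279753,  0.42825938,  0.58919409]), 'moment': array([-0.03270733,  0.00170943, -0.03399173]), 'width': 0.0873697378575717}
top {'camera_matrix': array([[444.2385594 ,   0.        , 249.53361738],
       [  0.        , 444.2385594 , 193.02636855],
       [  0.        ,   0.        ,   1.        ]]), 'extrinsics': array([[-1.37591271e-02, -9.99899502e-01, -3.41640839e-03,
         3.61995000e-02],
       [ 9.76520369e-01, -1.41718779e-02,  2.14958430e-01,
        -5.69052747e-01],
       [-2.14985244e-01, -3.78552021e-04,  9.76617224e-01,
        -1.1
[... 372 characters left out ...]
57,  0.55519555,  0.73547844,  0.0528355 ],
       [ 0.43167893, -0.59552675,  0.67749627, -1.44197527],
       [ 0.        ,  0.        ,  0.        ,  1.        ]])}
wrist {'camera_matrix': array([[297.31863964,   0.        , 251.06514107],
       [  0.        , 297.31863964, 189.55312526],
       [  0.        ,   0.        ,   1.        ]]), 'hand_eye': array([[-9.98209084e-04,  9.64891181e-01,  2.62648078e-01,
         6.98691531e-02],
       [ 9.99999383e-01,  8.34886274e-04,  7.33430324e-04,
         3.26814606e-05],
       [ 4.88399176e-04,  2.62648648e-01, -9.64891418e-01,
        -1.78097413e-01],
       [ 0.00000000e+00,  0.00000000e+00,  0.00000000e+00,
         1.00000000e+00]])}
```

View pics/top0.png

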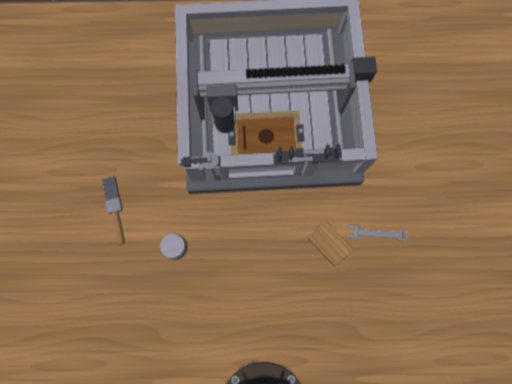

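View pics/scene0.png

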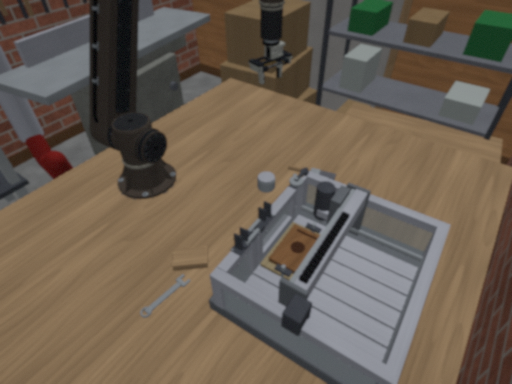

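The top view shows the machine at the upper centre, with the hinge near (200,160). The dark tabs are at about (280..340,153), the offcut at (330,242), the spanner at (378,233), the tin at (173,246) and the brush at (115,208). I'll zoom in on the tabs.

```bash
python3 - <<'E'
import cv2,numpy as np
p=cv2.imread("pics/top0.png")
cv2.imwrite("pics/z1.png",cv2.resize(p[125:195,175:375],None,fx=4,fy=4,interpolation=cv2.INTER_CUBIC))
p=cv2.imread("pics/scene0.png")
cv2.imwrite("pics/z2.png",cv2.resize(p[155:275,200:360],None,fx=5,fy=5,interpolation=cv2.INTER_CUBIC))
E
```

```text
(no output)
```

View pics/z1.png

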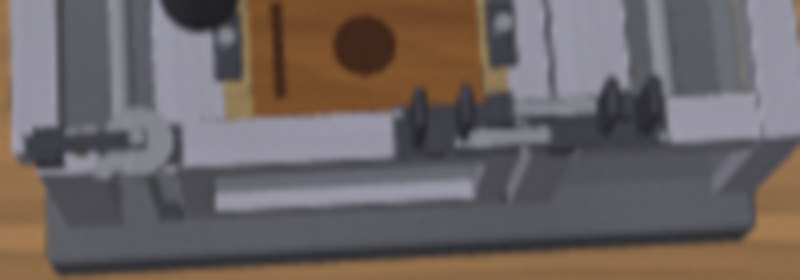

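View pics/z2.png

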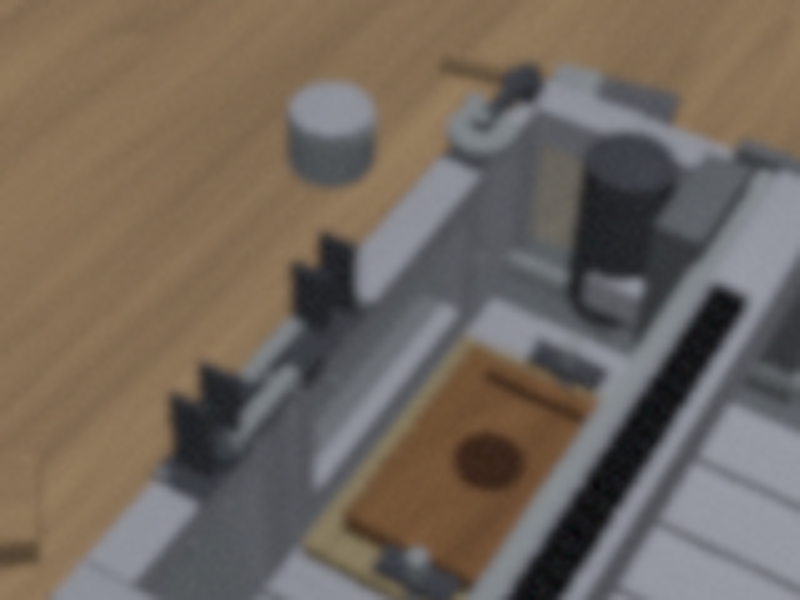

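Zoomed crop, left to right: catch lug at about (280,151), catch tab (291,151), lock tab (328,150), lock lug (337,150). The hinge knuckle is at about (209,160). Next I'll use the depth image.

```bash
python3 - <<'E'
from h import *
for n in("top","scene"):
    d=np.load(n+"0.npy");p=cv2.imread(f"pics/{n}0.png")
    uv=[(u,v) for v in range(384) for u in range(512)]
    W=world(n,d,uv);W=W.reshape(384,512,3)
    m=(W[...,2]>0.22)&(W[...,2]<0.265)&(d>0)&(p.max(2)<90)
    m&=(W[...,0]>0.4)&(W[...,0]<0.75)
    k,l,st,ce=cv2.connectedComponentsWithStats(m.astype(np.uint8))
    for i in range(1,k):
        if st[i,4]>4:
            q=W[l==i];print(n,st[i],q.mean(0).round(4),q.min(0).round(4),q.max(0).round(4))
    # rail top
d=np.load("top0.npy");W=world("top",d,[(u,v) for v in range(384) for u in range(512)]).reshape(384,512,3)
for u in range(178,376,6): print(u,[tuple(W[v,u].round(3)) for v in (154,157,160,163)])
for uv in [(173,246),(330,242),(378,233),(115,208),(120,235)]: print(uv,W[uv[1],uv[0]])
E
```

```text
top [212 110  22  16 145] [0.7162 0.0892 0.2423] [0.7097 0.0653 0.2201] [0.7327 0.1177 0.2644]
top [324 145   6  14  57] [ 0.6288 -0.1592  0.2467] [ 0.6188 -0.1634  0.2213] [ 0.6432 -0.1564  0.2589]
top [335 144   6  14  65] [ 0.6298 -0.1845  0.2458] [ 0.6191 -0.1891  0.2207] [ 0.6442 -0.1816  0.2611]
top [278 147   4  14  51] [ 0.6243 -0.0448  0.2495] [ 0.6142 -0.0488  0.2226] [ 0.6387 -0.0414  0.2571]
top [289 146   5  14  52] [ 0.6258 -0.0723  0.2482] [ 0.6159 -0.0773  0.2223] [ 0.6405 -0.0691  0.2585]
scene [434   5  44  10 151] [0.6279 2.1585 0.2533] [0.4822 2.1332 0.2281] [0.7484 2.1822 0.2649]
scene [405  19  42  21 306] [0.5685 1.6397 0.2426] [0.4733 1.5928 0.2205] [0.6295 1.8859 0.265 ]
scene [315 190  11  16 112] [0.7351 0.0669 0.2426] [0.7136 0.0627 0.2201] [0.7498 0.0803 0.2645]
scene [258 202  13  18 146] [ 0.6322 -0.064   0.2395] [ 0.6185 -0.0801  0.2202] [ 0.6428 -0.0443  0.2563]
scene [234 228  14  19 163] [ 0.6369 -0.1772  0.2402] [ 0.6246 -0.1923  0.2204] [ 0.6474 -0.1589  0.2562]
178 [(np.float64(0.641), np.float64(0.206), np.float64(0.203)), (np.float64(0.634), np
[... 7417 characters left out ...]
), np.float64(-0.262), np.float64(0.194)), (np.float64(0.628), np.float64(-0.26), np.float64(0.199)), (np.float64(0.621), np.float64(-0.261), np.float64(0.194)), (np.float64(0.622), np.float64(-0.268), np.float64(0.166))]
370 [(np.float64(0.634), np.float64(-0.275), np.float64(0.202)), (np.float64(0.627), np.float64(-0.275), np.float64(0.2)), (np.float64(0.622), np.float64(-0.277), np.float64(0.191)), (np.float64(0.622), np.float64(-0.284), np.float64(0.165))]
(173, 246) [0.42587277 0.23852064 0.05743264]
(330, 242) [ 0.43379359 -0.19441715  0.02806903]
(378, 233) [ 0.45968273 -0.33618876  0.00703566]
(115, 208) [0.54072559 0.4139469  0.01868112]
(120, 235) [0.46251023 0.39488525 0.02185365]
```

>>> {"op": "play_rows", "data": {
  "targets": [
    [0, 0, 0, 0.0, 0, 0.06, 1],
    [0, 0, 0.05, 0.03, -0.05, 0.06, 1],
    [0, 0, 0.05, 0.035, -0.058, 0.015, 1],
    [0, 0, 0.05, 0.035, -0.058, 0, 1],
    [0, 0, 0.05, 0.035, -0.058, 0, 1],
    [0, 0, 0.05, 0.035, -0.058, 0, 1],
    [0, 0, 0.03, 0.035, -0.058, 0, 1],
    [0, 0, 0, 0.035, -0.058, 0, 1],
    [0, 0, 0, 0.035, -0.058, 0, 1],
    [0, 0, 0, 0.035, -0.058, 0, 1],
    [0, 0, 0, 0.035, -0.058, 0, 1],
    [0, 0, 0, 0.035, -0.058, 0, 1]
  ],
  "grip_force": 15
}}

```text
t: 1.65
eef_pos: [0.5089, 0.0763, 0.3258]
ee_rot: [3.136, -0.005, 0.048]
force: [1.6, 1.4, -0.5]
width: 0.0875
```

>>> {"op": "play_rows", "data": {
  "targets": [
    [0, 0, 0, 0.027, -0.052, 0, 1],
    [0, 0, 0, 0.027, -0.052, 0, 1],
    [0, 0, 0, 0.027, -0.052, 0, 1],
    [0, 0, 0, 0.027, -0.052, 0, 1],
    [0, 0, 0, 0.01, -0.035, 0, 1],
    [0, 0, 0, 0, 0, 0, 1]
  ]
}}

```text
t: 2.4
eef_pos: [0.6298, -0.1796, 0.3223]
ee_rot: [3.137, -0.001, 0.043]
force: [-0.4, -0.4, -0.4]
width: 0.0877
```

```bash
python3 - <<'E'
from h import *
s=get_state();print(s["eef_pos"],s["ee_rot"],s["q"])
p,d=grab_frame("wrist");cv2.imwrite("pics/w1.png",p);np.save("w1.npy",d);np.save("w1s.npy",np.r_[s["eef_pos"],s["ee_rot"]])
p,d=grab_frame("top");cv2.imwrite("pics/t1.png",p)
E
```

```text
[ 0.6298387  -0.17959626  0.32229686] [ 3.13718359e+00 -7.20011776e-04  4.34846605e-02] [ 0.02222342  0.27824213  0.15395553  0.00442736 -1.44569735  1.59150535]
```

View pics/w1.png

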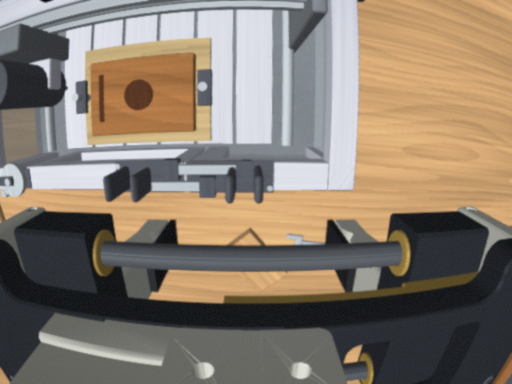

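The wrist view shows the catch lug and tab at about (116,185) and (138,184), and the lock tab and lug at about (231,185) and (259,185). I'll turn these into positions.

```bash
cat >> h.py <<'E'
from scipy.spatial.transform import Rotation as Ro
def wristW(d,pose,uvs=None):
    c=camera_params("wrist");K=np.array(c["camera_matrix"]);H=np.array(c["hand_eye"])
    v,u=np.mgrid[0:384,0:512]
    a=(u-K[0,2])/K[0,0];b=(v-K[1,2])/K[1,1];th=np.hypot(a,b)+1e-9
    ray=np.stack([np.sin(th)*a/th,-np.sin(th)*b/th,-np.cos(th)],-1)
    P=ray/np.cos(th)[...,None]*d[...,None]
    R=Ro.from_euler("xyz",pose[3:]).as_matrix()
    T=H[:3,:3];return (P@T.T+H[:3,3])@R.T+pose[:3]
E
python3 - <<'E'
from h import *
d=np.load("w1.npy");W=wristW(d,np.load("w1s.npy"))
p=cv2.imread("pics/w1.png")
m=(W[...,2]>0.222)&(W[...,2]<0.262)&(d>0)&(W[...,0]>.59)&(W[...,0]<.67)
k,l,st,ce=cv2.connectedComponentsWithStats(m.astype(np.uint8))
for i in range(1,k):
    if st[i,4]>20:
        q=W[l==i];print(st[i],q.mean(0).round(4),np.percentile(q,[3,97],0).round(4).tolist())
        t=q[q[:,2]>.25];print("  top",len(t),t.mean(0).round(4),t.min(0).round(4),t.max(0).round(4))
cv2.imwrite("pics/w1z.png",cv2.resize(p[150:210,90:290],None,fx=4,fy=4))
E
```

```text
[103 169  22  33 527] [ 0.6291 -0.0476  0.2437] [[0.6167, -0.0495, 0.223], [0.6403, -0.0428, 0.2561]]
  top 213 [ 0.6288 -0.0463  0.2541] [ 0.6155 -0.0502  0.25  ] [ 0.6407 -0.0413  0.257 ]
[130 169  20  33 498] [ 0.6305 -0.0755  0.2444] [[0.6181, -0.0775, 0.2241], [0.6414, -0.071, 0.2562]]
  top 211 [ 0.6298 -0.0743  0.2544] [ 0.6173 -0.0772  0.2503] [ 0.6415 -0.0699  0.2574]
[225 168  11  36 332] [ 0.6347 -0.1613  0.2506] [[0.6213, -0.1649, 0.2286], [0.6447, -0.1568, 0.2562]]
  top 258 [ 0.633  -0.161   0.2544] [ 0.6199 -0.1649  0.2506] [ 0.6445 -0.1566  0.2571]
[254 168  10  36 321] [ 0.6356 -0.1857  0.25  ] [[0.6224, -0.1898, 0.2261], [0.6457, -0.1821, 0.2564]]
  top 245 [ 0.6339 -0.1862  0.2545] [ 0.621  -0.1903  0.2504] [ 0.6458 -0.1824  0.2573]
```

View pics/w1z.png

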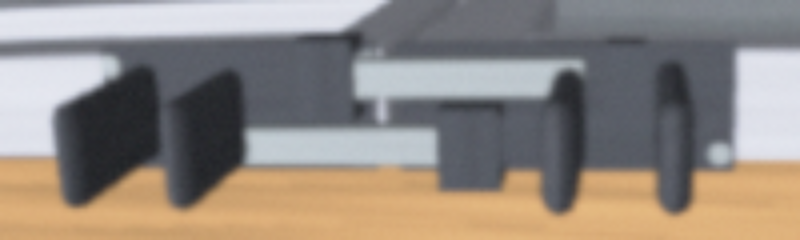

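>>> {"op": "play_rows", "data": {
  "targets": [
    [0, 0, -0.007, 0.004, -0.003, -0.03, 0.92],
    [0, 0, 0, 0, 0, -0.03, 0.92],
    [0, 0, 0, 0, 0, -0.02, 0.92],
    [0, 0, 0, 0, 0, 0, 0.92]
  ]
}}

```text
t: 3.0
eef_pos: [0.633, -0.1754, 0.2431]
ee_rot: [3.138, -0.005, 0.044]
force: [-0.3, -1.0, -0.1]
width: 0.0807
```

>>> {"op": "play_rows", "data": {
  "targets": [
    [0, 0, -0.007, 0.0, -0.007, -0.006, 0.92],
    [0, 0, 0, 0, 0, 0, 0.92]
  ]
}}

```text
t: 3.25
eef_pos: [0.6338, -0.1817, 0.2392]
ee_rot: [3.137, -0.008, 0.038]
force: [-0.2, 0.2, -0.5]
width: 0.0806
```

Lined up over the lock, so I'll close now.

>>> {"op": "play_rows", "data": {
  "targets": [
    [0, 0, 0, 0, 0, -0.002, 0.6],
    [0, 0, 0, 0, 0, 0, 0.3],
    [0, 0, 0, 0, 0, 0, 0.1],
    [0, 0, 0, 0, 0, 0, 0],
    [0, 0, 0, 0, 0, 0, 0],
    [0, 0, 0, 0, 0, 0, 0],
    [0, 0, 0, 0, 0, 0, 0],
    [0, 0, 0, 0, 0, 0, 0]
  ],
  "grip_force": 15
}}

```text
t: 4.25
eef_pos: [0.6345, -0.182, 0.2388]
ee_rot: [3.137, -0.011, 0.038]
force: [-0.5, -0.8, -0.8]
width: 0.0063
```

The width is 6 mm where I expected 16 mm, so I need to look.

```bash
python3 - <<'E'
from h import *
s=get_state();print(s["eef_pos"],s["ee_rot"],s["width"],s["force"])
p,d=grab_frame("wrist");cv2.imwrite("pics/w2.png",p[100:300]);np.save("w2.npy",d);np.save("w2s.npy",np.r_[s["eef_pos"],s["ee_rot"]])
p,d=grab_frame("scene");cv2.imwrite("pics/s2.png",cv2.resize(p[155:275,190:350],None,fx=5,fy=5))
E
```

```text
[ 0.63446109 -0.1820182   0.23884606] [ 3.13714211 -0.01061978  0.03800295] 0.006250410137030816 [-0.51581694 -0.78592617 -0.76991066]
```

View pics/w2.png

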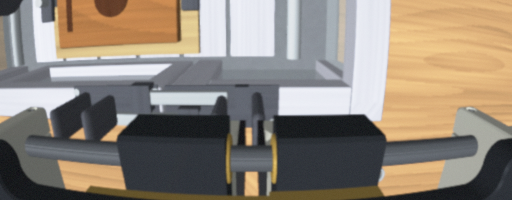

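View pics/s2.png

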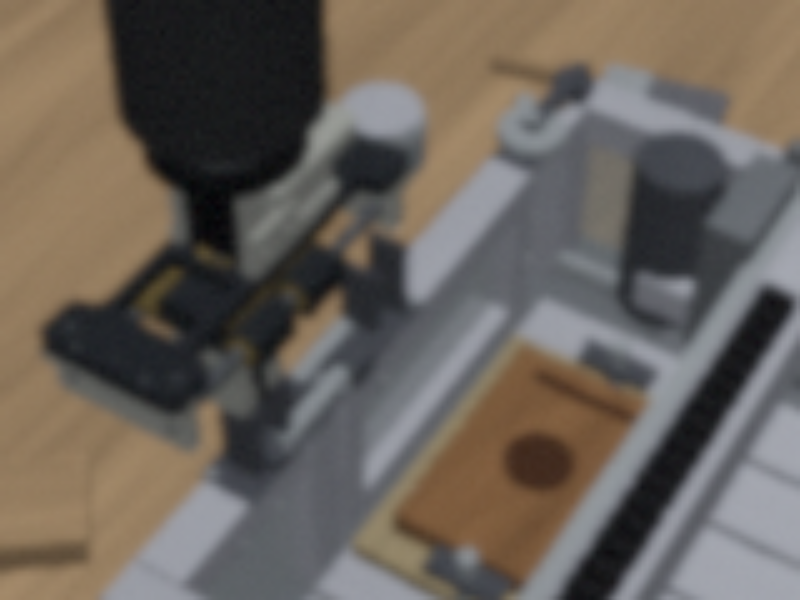

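```bash
python3 - <<'E'
from h import *
s=get_state();print(s["width"],s["t"],s["joint_efforts"])
p=cv2.imread("pics/w2.png")
cv2.imwrite("pics/w2z.png",cv2.resize(p[70:200,120:380],None,fx=3,fy=3,interpolation=cv2.INTER_CUBIC))
W=wristW(np.load("w2.npy"),np.load("w2s.npy"));
for v in (185,190,195,200,205,210,215,220,230,240,250,260,270,280):
    print(v,[(u,W[v,u].round(3).tolist()) for u in (238,243,248,253,258,263)])
E
```

```text
0.0016964916297120107 4.35 [ 1.05956173e-03 -5.50146317e+01  2.99357057e+01  7.01476693e+00
  1.13026018e-01 -9.41534163e-04]
185 [(238, [0.65, -0.172, 0.206]), (243, [0.651, -0.175, 0.207]), (248, [0.651, -0.179, 0.207]), (253, [0.65, -0.183, 0.202]), (258, [0.65, -0.186, 0.202]), (263, [0.65, -0.19, 0.202])]
190 [(238, [0.648, -0.172, 0.211]), (243, [0.648, -0.176, 0.212]), (248, [0.648, -0.179, 0.211]), (253, [0.646, -0.183, 0.202]), (258, [0.646, -0.187, 0.202]), (263, [0.646, -0.19, 0.2])]
195 [(238, [0.644, -0.172, 0.211]), (243, [0.644, -0.176, 0.211]), (248, [0.644, -0.179, 0.211]), (253, [0.645, -0.183, 0.211]), (258, [0.645, -0.186, 0.213]), (263, [0.642, -0.191, 0.201])]
200 [(238, [0.64, -0.172, 0.211]), (243, [0.64, -0.176, 0.211]), (248, [0.641, -0.179, 0.212]), (253, [0.645, -0.183, 0.224]), (258, [0.646, -0.186, 0.228]), (263, [0.638, -0.191, 0.201])]
205 [(238, [0.637, -0.172, 0.211]), (243, [0.637, -0.176, 0.211]), (248, [0.637, -0.179, 0.211]), (253, [0.644, -0.183, 0.233]), (258, [0.646, -0.186, 0.239]), (263, [0.643, -0.189, 0.23])]
210 [(238, [0.633, -0.172, 0.2
[... 978 characters left out ...]
.34]), (248, [0.664, -0.179, 0.34]), (253, [0.664, -0.181, 0.34]), (258, [0.665, -0.182, 0.341]), (263, [0.664, -0.184, 0.341])]
260 [(238, [0.662, -0.177, 0.343]), (243, [0.662, -0.178, 0.343]), (248, [0.662, -0.179, 0.342]), (253, [0.661, -0.181, 0.341]), (258, [0.662, -0.182, 0.343]), (263, [0.662, -0.184, 0.343])]
270 [(238, [0.658, -0.177, 0.342]), (243, [0.658, -0.178, 0.342]), (248, [0.658, -0.18, 0.341]), (253, [0.659, -0.181, 0.342]), (258, [0.659, -0.182, 0.342]), (263, [0.658, -0.184, 0.342])]
280 [(238, [0.631, -0.176, 0.304]), (243, [0.632, -0.178, 0.305]), (248, [0.458, -0.184, 0.027]), (253, [0.458, -0.192, 0.027]), (258, [0.632, -0.185, 0.304]), (263, [0.632, -0.187, 0.304])]
```

View pics/w2z.png

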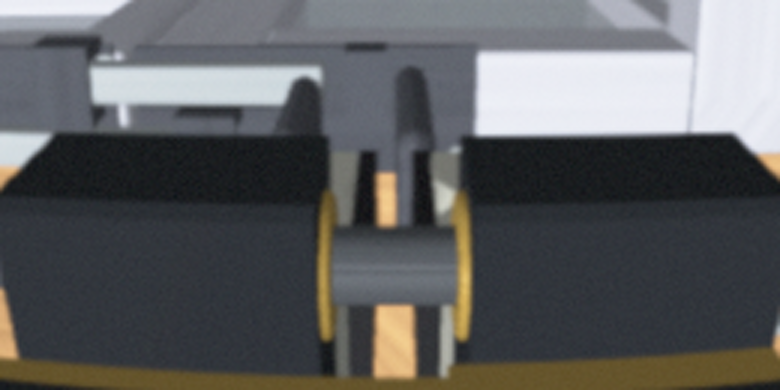

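```bash
python3 - <<'E'
from h import *
s=get_state();print(s["width"],s["eef_pos"],s["force"])
p,d=grab_frame("wrist");cv2.imwrite("pics/w3.png",cv2.resize(p[180:300,160:340],None,fx=4,fy=4,interpolation=cv2.INTER_CUBIC))
W=wristW(d,np.r_[s["eef_pos"],s["ee_rot"]])
for v in range(196,250,3):
    print(v,[(u,(W[v,u]*1000).round(0).astype(int).tolist()) for u in range(200,290,6)])
E
```

```text
0.0016964916297120107 [ 0.63448119 -0.18200781  0.23887527] [-0.22554327  0.68275605  0.14185374]
196 [(200, [642, -144, 211]), (206, [642, -148, 210]), (212, [642, -153, 210]), (218, [644, -158, 215]), (224, [644, -162, 215]), (230, [641, -166, 202]), (236, [643, -171, 211]), (242, [643, -175, 211]), (248, [644, -179, 211]), (254, [645, -183, 215]), (260, [645, -188, 215]), (266, [642, -193, 203]), (272, [642, -197, 202]), (278, [641, -202, 200]), (284, [642, -207, 201])]
199 [(200, [640, -144, 209]), (206, [640, -149, 210]), (212, [640, -153, 210]), (218, [644, -159, 223]), (224, [644, -163, 222]), (230, [638, -166, 202]), (236, [641, -171, 209]), (242, [702, -178, 418]), (248, [641, -179, 211]), (254, [645, -183, 222]), (260, [645, -187, 223]), (266, [640, -193, 203]), (272, [640, -197, 202]), (278, [640, -202, 202]), (284, [639, -207, 199])]
202 [(200, [638, -144, 210]), (206, [638, -149, 212]), (212, [638, -153, 211]), (218, [645, -160, 231]), (224, [644, -163, 228]), (230, [636, -166, 202]), (236, [639, -171, 211]), (242, [639, -175, 211]), (248, [639, -179, 210]), (254, [645, 
[... 5137 characters left out ...]
, [670, -170, 349]), (218, [670, -172, 349]), (224, [670, -173, 349]), (230, [670, -175, 348]), (236, [667, -176, 343]), (242, [643, -177, 291]), (248, [643, -180, 291]), (254, [643, -183, 291]), (260, [643, -185, 290]), (266, [667, -184, 343]), (272, [671, -185, 350]), (278, [670, -187, 349]), (284, [670, -188, 349])]
247 [(200, [668, -167, 348]), (206, [669, -168, 350]), (212, [669, -170, 349]), (218, [668, -171, 348]), (224, [669, -173, 348]), (230, [669, -175, 349]), (236, [667, -176, 344]), (242, [665, -178, 340]), (248, [664, -179, 338]), (254, [665, -181, 340]), (260, [665, -183, 340]), (266, [667, -184, 344]), (272, [670, -185, 349]), (278, [669, -187, 349]), (284, [669, -189, 348])]
```

View pics/w3.png

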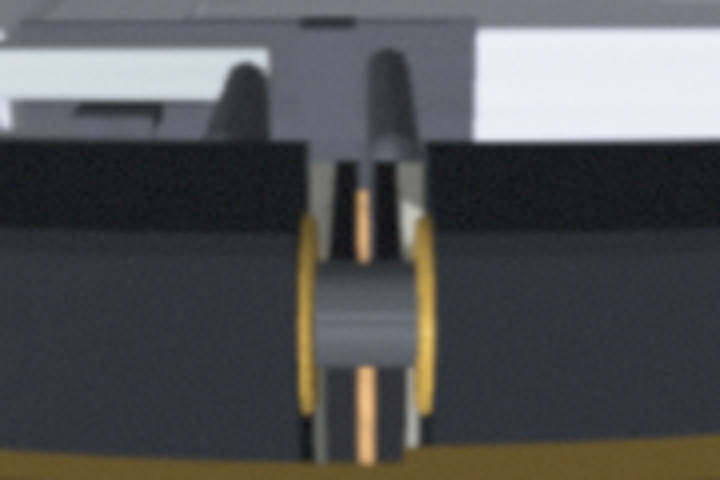

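The wrist view shows the closed fingers passing over the lug. Their visible tips are at z≈0.258, with the lug top at 0.256. So they sit roughly 30 mm higher than "11 mm ahead of the TCP" implies, and the lock tab hasn't moved (y≈-0.161). I'll open, look again, then lower by sight and force.

>>> {"op": "play_rows", "data": {
  "targets": [
    [0, 0, 0, 0, 0, 0, 0.92],
    [0, 0, 0, 0, 0, 0, 0.92],
    [0, 0, 0, 0, 0, 0, 0.92],
    [0, 0, 0, 0, 0, 0, 0.92],
    [0, 0, 0, 0, 0, 0, 0.92],
    [0, 0, 0, 0, 0, 0, 0.92]
  ]
}}

```text
t: 5.15
eef_pos: [0.6345, -0.182, 0.2389]
ee_rot: [3.137, -0.011, 0.038]
force: [-0.4, 0.2, -0.4]
width: 0.0555
```

```bash
python3 - <<'E'
from h import *
s=get_state();print(s["width"],s["eef_pos"],s["ee_rot"],s["force"])
p,d=grab_frame("wrist");cv2.imwrite("pics/w4.png",p)
np.savez("w4.npz",d=d,p=np.r_[s["eef_pos"],s["ee_rot"]])
W=wristW(d,np.r_[s["eef_pos"],s["ee_rot"]])
m=(W[...,0]<.65)&(W[...,0]>.6)&(W[...,2]>.215)&(W[...,2]<.3)&(W[...,1]<-.12)&(W[...,1]>-.26)
k,l,st,ce=cv2.connectedComponentsWithStats(m.astype(np.uint8))
for i in range(1,k):
    if st[i,4]>10:
        q=W[l==i];print(st[i],q.min(0).round(4),q.max(0).round(4))
E
```

```text
0.05548600239515636 [ 0.63445008 -0.18199645  0.23885707] [ 3.13712437 -0.01061462  0.03803406] [-0.40512952  0.20539135 -0.40960741]
[209 196  19  49 753] [ 0.6226 -0.165   0.215 ] [ 0.6451 -0.1563  0.2573]
[252 196  14  49 607] [ 0.6249 -0.1899  0.215 ] [ 0.6463 -0.1819  0.257 ]
[159 220  46  25 908] [ 0.6275 -0.1543  0.2582] [ 0.6441 -0.1367  0.2954]
[299 220  45  25 911] [ 0.6297 -0.2257  0.2582] [ 0.6469 -0.2085  0.2955]
[191 271   8  16  72] [ 0.6221 -0.1546  0.2846] [ 0.6318 -0.1537  0.2999]
[305 271   7  15  66] [ 0.6242 -0.2099  0.2845] [ 0.6338 -0.2087  0.3   ]
```

View pics/w4.png

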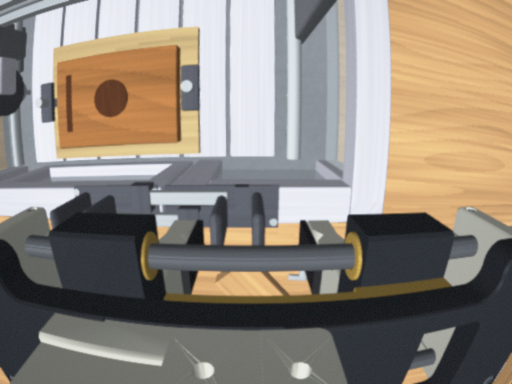

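The tips are confirmed: both open fingers' lower ends are at z≈0.258, pixels (180,220) and (322,220), with the TCP reading 0.239. I'll finish opening, then lower about 30 mm in small steps.

>>> {"op": "play_rows", "data": {
  "targets": [
    [0, 0, 0, 0, 0, 0, 0.92],
    [0, 0, 0, 0, 0, 0, 0.92],
    [0, 0, 0, 0, 0, 0, 0.92],
    [0, 0, 0, 0, 0, -0.005, 0.92],
    [0, 0, 0, 0, 0, -0.008, 0.92],
    [0, 0, 0, 0, 0, -0.008, 0.92],
    [0, 0, 0, 0, 0, 0, 0.92]
  ]
}}

```text
t: 6.08
eef_pos: [0.634, -0.1819, 0.2156]
ee_rot: [3.137, -0.01, 0.038]
force: [-0.6, 0.4, 0.7]
width: 0.0807
```

```bash
cat > look.py <<'E'
from h import *
import sys
s=get_state();print(s["t"],s["width"],s["eef_pos"].round(4),s["ee_rot"].round(3),s["force"].round(1))
p,d=grab_frame("wrist");cv2.imwrite(f"pics/{sys.argv[1]}.png",p)
W=wristW(d,np.r_[s["eef_pos"],s["ee_rot"]])
e=s["eef_pos"]
m=(np.abs(W[...,0]-e[0])<.035)&(W[...,2]>.217)&(W[...,2]<.3)&(np.abs(W[...,1]-e[1])<.09)
k,l,st,ce=cv2.connectedComponentsWithStats(m.astype(np.uint8))
for i in range(1,k):
    if st[i,4]>30:
        q=W[l==i];print(st[i],q.min(0).round(4),q.max(0).round(4))
E
python3 look.py w5
```

```text
6.075 0.08065380581147956 [ 0.634  -0.1819  0.2156] [ 3.137 -0.01   0.038] [-0.6  0.4  0.7]
[203 206  22  39 672] [ 0.6233 -0.1649  0.2172] [ 0.6451 -0.1559  0.2567]
[252 206  15  39 535] [ 0.6257 -0.1898  0.2171] [ 0.6464 -0.1818  0.2566]
[131 219  53  25 938] [ 0.6271 -0.1416  0.2353] [ 0.6432 -0.1232  0.2723]
[320 219  52  25 942] [ 0.6303 -0.239   0.2354] [ 0.6467 -0.221   0.2723]
[130 267  45  32 853] [ 0.6193 -0.1418  0.2612] [ 0.6448 -0.1341  0.3   ]
[329 268  40  25 728] [ 0.6232 -0.2262  0.2617] [ 0.6479 -0.2213  0.2999]
```

View pics/w5.png

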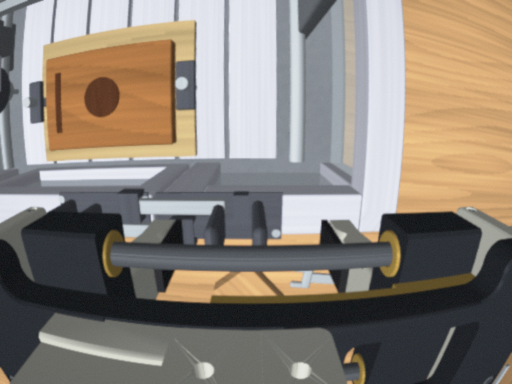

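The tips are at 0.235, flanking the tabs at (213,225) and (259,225). I'll go down another 8 mm, then close.

>>> {"op": "play_rows", "data": {
  "targets": [
    [0, 0, 0, 0, 0, -0.008, 0.92],
    [0, 0, 0, 0, 0, 0, 0.7],
    [0, 0, 0, 0, 0, 0, 0.4],
    [0, 0, 0, 0, 0, 0, 0.15],
    [0, 0, 0, 0, 0, 0, 0.1],
    [0, 0, 0, 0, 0, 0, 0.1],
    [0, 0, 0, 0, 0, 0, 0.1],
    [0, 0, 0, 0, 0, 0, 0.1]
  ],
  "grip_force": 15
}}

```text
t: 7.12
eef_pos: [0.6347, -0.182, 0.2081]
ee_rot: [3.137, -0.011, 0.039]
force: [3.2, -20.8, -7.5]
width: 0.0167
```

```bash
python3 look.py w6
```

```text
7.125 0.016740648885573334 [ 0.6347 -0.182   0.2081] [ 3.137 -0.011  0.039] [  3.2 -20.8  -7.5]
[ 26 207  26  30 289] [ 0.6559 -0.101   0.2935] [ 0.6693 -0.0921  0.3   ]
[ 213  210   77   35 1996] [ 0.6314 -0.2015  0.2171] [ 0.6691 -0.1608  0.2999]
[451 219  12  18 116] [ 0.6626 -0.2626  0.2947] [ 0.6695 -0.2592  0.3   ]
[ 48 259  17  29 247] [ 0.6321 -0.1019  0.2931] [ 0.6483 -0.0993  0.3   ]
[438 259  16  29 221] [ 0.6383 -0.2628  0.2942] [ 0.6541 -0.2602  0.3   ]
[216 272  36  24 493] [ 0.6202 -0.1819  0.2521] [ 0.6493 -0.1684  0.3   ]
[253 272  34  24 481] [ 0.6211 -0.1937  0.2521] [ 0.65   -0.1829  0.2999]
[415 334  14  17 121] [ 0.5999 -0.2648  0.2938] [ 0.6141 -0.2617  0.3   ]
```

View pics/w6.png

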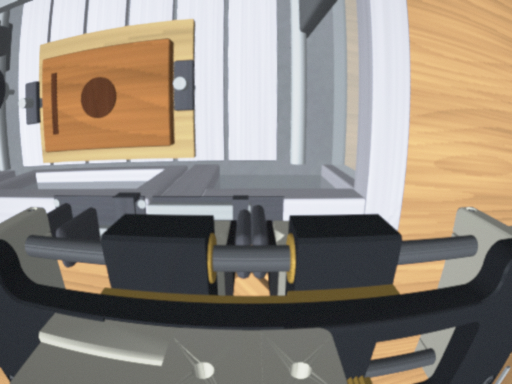

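The width is 16.7 mm and the two plates are together at (241,228) and (258,228), so the lock bolt is fully back. I'll hold briefly, open, lift and shift to the catch.

>>> {"op": "play_rows", "data": {
  "targets": [
    [0, 0, 0, 0, 0, 0, 0.1],
    [0, 0, 0, 0, 0, 0, 0.4],
    [0, 0, 0, 0, 0, 0, 0.8],
    [0, 0, 0, 0, 0, 0, 0.92],
    [0, 0, 0, 0, 0, 0, 0.92],
    [0, 0, 0, 0, 0, 0, 0.92],
    [0, 0, 0, 0, 0, 0, 0.92],
    [0, 0, 0, 0, 0, 0.02, 0.92],
    [0, 0, 0, 0, 0, 0.035, 0.92],
    [0, 0, 0, 0, 0, 0.01, 0.92]
  ]
}}

```text
t: 8.43
eef_pos: [0.634, -0.1836, 0.2738]
ee_rot: [3.135, -0.009, 0.038]
force: [0.1, -0.3, 0.0]
width: 0.0804
```

```bash
python3 look.py w7
```

```text
8.425 0.08037597971829259 [ 0.634  -0.1836  0.2738] [ 3.135 -0.009  0.038] [ 0.1 -0.3  0. ]
[238 184  23  46 954] [ 0.6208 -0.1903  0.2171] [ 0.646  -0.1738  0.257 ]
[169 219  15  25  93] [ 0.6271 -0.1435  0.2929] [ 0.6429 -0.1364  0.3   ]
[320 219  13  25  87] [ 0.6303 -0.2284  0.293 ] [ 0.6461 -0.223   0.2999]
```

View pics/w7.png

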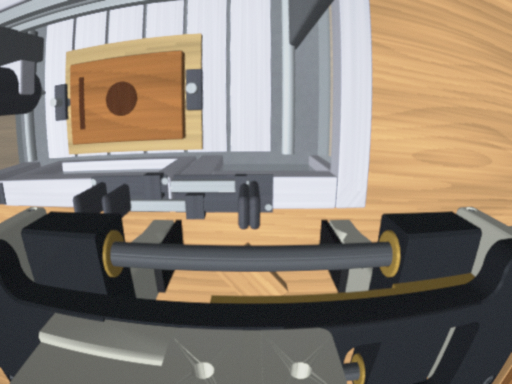

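The lock tab now rests against its lug (plates at (243,207) and (255,207), outer faces -0.174 to -0.190). Next, over to the catch.

>>> {"op": "play_rows", "data": {
  "targets": [
    [0, 0, 0, -0.002, 0.05, 0, 0.92],
    [0, 0, 0, -0.002, 0.05, 0, 0.92],
    [0, 0, 0, -0.001, 0.033, 0, 0.92],
    [0, 0, 0, 0, 0, 0, 0.92]
  ]
}}

```text
t: 8.98
eef_pos: [0.627, -0.0473, 0.2699]
ee_rot: [3.136, -0.004, 0.035]
force: [-0.0, -0.6, -0.4]
width: 0.0804
```

```bash
python3 look.py w8
```

```text
8.975 0.08039520771626393 [ 0.627  -0.0473  0.2699] [ 3.136 -0.004  0.035] [-0.  -0.6 -0.4]
[243 182  12  47 504] [ 0.6157 -0.0495  0.2172] [ 0.6407 -0.0409  0.2569]
[277 182  17  47 616] [ 0.6165 -0.077   0.217 ] [ 0.6418 -0.0681  0.2569]
[151 219  33  25 214] [ 0.62   -0.007   0.2889] [0.6363 0.0095 0.3   ]
[320 219  31  25 201] [ 0.6227 -0.1017  0.2893] [ 0.6397 -0.0868  0.3   ]
```

>>> {"op": "play_rows", "data": {
  "targets": [
    [0, 0, 0, 0.002, -0.002, -0.015, 0.92],
    [0, 0, 0, 0, 0, -0.015, 0.92],
    [0, 0, 0, 0, 0, -0.015, 0.92],
    [0, 0, 0, 0, 0, -0.01, 0.92],
    [0, 0, 0, 0, 0, 0, 0.92]
  ],
  "grip_force": 35
}}

```text
t: 9.65
eef_pos: [0.6276, -0.0535, 0.2079]
ee_rot: [3.135, 0.001, 0.031]
force: [0.8, -0.9, 0.6]
width: 0.0807
```

```bash
python3 look.py w9
```

```text
9.65 0.08065860546377626 [ 0.6276 -0.0535  0.2079] [3.135e+00 1.000e-03 3.100e-02] [ 0.8 -0.9  0.6]
[227 207  18  38 561] [ 0.627  -0.0492  0.2172] [ 0.6411 -0.0408  0.257 ]
[277 207  23  38 686] [ 0.6199 -0.0768  0.2172] [ 0.6419 -0.0683  0.2568]
[ 36 209  10  10  47] [0.6602 0.0276 0.293 ] [0.6625 0.0302 0.2999]
[118 217   7  25  69] [ 0.6534 -0.0081  0.2959] [ 0.6625 -0.0069  0.3   ]
[131 219  53  25 942] [ 0.621  -0.0131  0.2265] [0.6376 0.0056 0.2642]
[320 219  52  25 941] [ 0.6233 -0.1104  0.2274] [ 0.6404 -0.0927  0.2647]
[378 224   5  18  44] [ 0.6562 -0.0966  0.2973] [ 0.6624 -0.0955  0.3   ]
[ 126  267   49   32 1123] [ 0.6143 -0.0133  0.2524] [ 0.6444 -0.0057  0.3   ]
[328 267  48  26 936] [ 0.6181 -0.0987  0.2537] [ 0.6463 -0.0925  0.2998]
[285 271  11   4  33] [ 0.6171 -0.0758  0.2529] [ 0.6201 -0.0708  0.2564]
[230 272  13   4  43] [ 0.6157 -0.0486  0.2533] [ 0.6191 -0.0424  0.2565]
```

>>> {"op": "play_rows", "data": {
  "targets": [
    [0, 0, 0.004, 0.001, 0.0045, 0, 0.92],
    [0, 0, 0, 0, 0, 0, 0.7],
    [0, 0, 0, 0, 0, 0, 0.4],
    [0, 0, 0, 0, 0, 0, 0.15],
    [0, 0, 0, 0, 0, 0, 0.1],
    [0, 0, 0, 0, 0, 0, 0.1],
    [0, 0, 0, 0, 0, 0, 0.1],
    [0, 0, 0, 0, 0, 0, 0.1],
    [0, 0, 0, 0, 0, 0, 0.1]
  ],
  "grip_force": 35
}}

```text
t: 10.82
eef_pos: [0.6299, -0.049, 0.2104]
ee_rot: [3.135, -0.003, 0.035]
force: [-1.2, -2.7, -0.9]
width: 0.015
```

```bash
python3 look.py w10
```

```text
10.825 0.015032872237556595 [ 0.6299 -0.049   0.2104] [ 3.135e+00 -3.000e-03  3.500e-02] [-1.2 -2.7 -0.9]
[ 39 207  13  30 158] [0.6527 0.0319 0.2955] [0.6649 0.0359 0.3   ]
[ 216  209   71   36 1882] [ 0.6341 -0.0675  0.2172] [ 0.6642 -0.0289  0.3   ]
[451 220   8  17  67] [ 0.658  -0.1296  0.297 ] [ 0.6649 -0.1265  0.3   ]
[ 51 259  14  29 154] [0.6284 0.0314 0.2956] [0.6437 0.0336 0.2999]
[438 260  11  28 113] [ 0.6337 -0.1297  0.2964] [ 0.6483 -0.1269  0.3   ]
[219 272  18  24 380] [ 0.6192 -0.0412  0.2588] [ 0.6427 -0.036   0.3   ]
[238 272  14   5  58] [ 0.6157 -0.0489  0.2518] [ 0.6196 -0.042   0.2565]
[254 272  31  24 433] [ 0.6163 -0.06    0.2534] [ 0.6433 -0.0503  0.2998]
[414 334  11  18  72] [ 0.5954 -0.1313  0.2968] [ 0.6079 -0.1284  0.3   ]
```

View pics/w10.png

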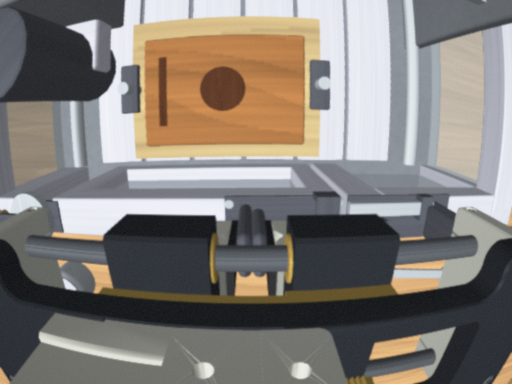

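The catch is fully squeezed (15 mm, plates together at about (250,230)). I'll work out the arc rows next.

```bash
cat > arc.py <<'E'
from h import *
import sys
H=np.array([.6227,.1277]);r=.177
s=get_state();e=s["eef_pos"];psi=s["ee_rot"][2]
v=e[:2]-H;print("t",s["t"],"g_tool",round(.035-psi,3),"g_pos",round(.035-np.arctan2(v[0],-v[1]),3),"r",np.hypot(*v).round(4),"z",e[2].round(4),"F",s["force"].round(1),"w",s["width"].round(4),s["ee_rot"].round(3),s["q"].round(2))
g0=.035-np.arctan2(v[0],-v[1]);st=float(sys.argv[1]);n=int(sys.argv[2])
p=e[:2]
for i in range(1,n+1):
    a=.035-g0-i*st;q=H+r*np.array([np.sin(a),-np.cos(a)])
    print(np.r_[a-psi if i==1 else -st,q-p].round(4));p=q
E
python3 arc.py 0.06 6
```

```text
Traceback (most recent call last):
  File "arc.py", line 5, in <module>
    v=e[:2]-H;print("t",s["t"],"g_tool",round(.035-psi,3),"g_pos",round(.035-np.arctan2(v[0],-v[1]),3),"r",np.hypot(*v).round(4),"z",e[2].round(4),"F",s["force"].round(1),"w",s["width"].round(4),s["ee_rot"].round(3),s["q"].round(2))
                                                                                                                                                                               ^^^^^^^^^^^^^^^^
AttributeError: 'float' object has no attribute 'round'
```

```bash
sed -i 's/s\["width"\].round(4)/round(s["width"],4)/' arc.py; python3 arc.py 0.06 6
```

```text
t 10.875 g_tool -0.0 g_pos -0.006 r 0.1771 z 0.2103 F [-1.6  6.4  1.4] w 0.0149 [ 3.135e+00 -3.000e-03  3.500e-02] [ 0.23  0.28 -0.09  0.01 -1.2   1.37]
[-0.0544 -0.0106 -0.    ]
[-0.06   -0.0106  0.0005]
[-0.06   -0.0106  0.0012]
[-0.06   -0.0105  0.0018]
[-0.06   -0.0103  0.0024]
[-0.06   -0.0102  0.003 ]
```

>>> {"op": "play_rows", "data": {
  "targets": [
    [0, 0, -0.05, -0.0105, 0, 0, 0.1],
    [0, 0, -0.06, -0.0105, 0.0005, 0, 0.1],
    [0, 0, -0.06, -0.0105, 0.001, 0, 0.1],
    [0, 0, -0.06, -0.0105, 0.002, 0, 0.1]
  ],
  "grip_force": 40
}}

```text
t: 11.38
eef_pos: [0.5885, -0.0462, 0.2103]
ee_rot: [3.134, -0.005, -0.201]
force: [0.7, 0.5, -0.3]
width: 0.0151
```

```bash
python3 arc.py 0.06 6;python3 look.py w11|head -1
```

```text
t 11.375 g_tool 0.236 g_pos 0.229 r 0.1772 z 0.2103 F [ 0.7  0.5 -0.3] w 0.0151 [ 3.134 -0.005 -0.201] [ 0.26  0.22 -0.18  0.01 -1.17  1.11]
[-0.0528 -0.0103  0.0026]
[-0.06   -0.0102  0.003 ]
[-0.06   -0.01    0.0036]
[-0.06   -0.0098  0.0042]
[-0.06   -0.0095  0.0048]
[-0.06   -0.0092  0.0053]
11.375 0.01513324111943081 [ 0.5885 -0.0462  0.2103] [ 3.134 -0.005 -0.201] [ 0.7  0.5 -0.3]
```

View pics/w11.png

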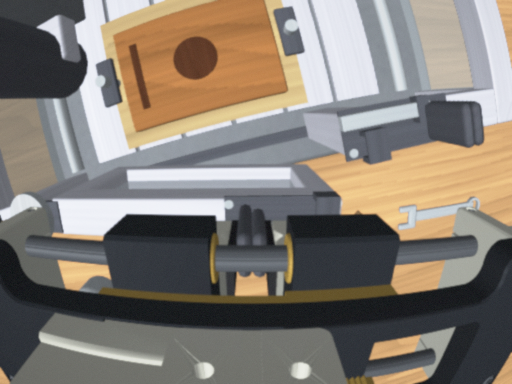

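The gate follows: its free end has left the post at (335,200), both catch plates are still gripped at (250,230), and the lock is still back at (455,120). Continuing through the detent.

>>> {"op": "play_rows", "data": {
  "targets": [
    [0, 0, -0.053, -0.0103, 0.0026, 0, 0.1],
    [0, 0, -0.06, -0.0102, 0.003, 0, 0.1],
    [0, 0, -0.06, -0.01, 0.0036, 0, 0.1],
    [0, 0, -0.06, -0.0098, 0.0042, 0, 0.1],
    [0, 0, -0.06, -0.0095, 0.0048, 0, 0.1]
  ]
}}

```text
t: 12.05
eef_pos: [0.5404, -0.0298, 0.2103]
ee_rot: [3.134, -0.011, -0.502]
force: [9.9, -6.0, -7.5]
width: 0.0149
```

```bash
python3 arc.py 0.06 8
```

```text
t 12.05 g_tool 0.537 g_pos 0.517 r 0.1777 z 0.2103 F [ 9.9 -6.  -7.5] w 0.0149 [ 3.134 -0.011 -0.502] [ 0.32  0.13 -0.29  0.01 -1.15  0.75]
[-0.0398 -0.0089  0.0059]
[-0.06   -0.0089  0.0057]
[-0.06   -0.0086  0.0063]
[-0.06   -0.0082  0.0068]
[-0.06   -0.0078  0.0073]
[-0.06   -0.0073  0.0077]
[-0.06   -0.0068  0.0081]
[-0.06   -0.0063  0.0085]
```

>>> {"op": "play_rows", "data": {
  "targets": [
    [0, 0.003, -0.04, -0.009, 0.0058, 0, 0.1],
    [0, 0, -0.06, -0.009, 0.0058, 0, 0.1],
    [0, 0, -0.06, -0.0088, 0.0064, 0, 0.1],
    [0, 0, -0.06, -0.0084, 0.0069, 0, 0.1],
    [0, 0, -0.06, -0.0079, 0.0074, 0, 0.1],
    [0, 0, -0.06, -0.0074, 0.0078, 0, 0.1]
  ]
}}

```text
t: 12.8
eef_pos: [0.4911, 0.0078, 0.2103]
ee_rot: [3.13, -0.013, -0.847]
force: [0.8, -0.2, -1.3]
width: 0.0152
```

```bash
python3 arc.py 0.06 9;python3 look.py w12|head -1
```

```text
t 12.8 g_tool 0.882 g_pos 0.867 r 0.1781 z 0.2103 F [ 0.8 -0.2 -1.3] w 0.0152 [ 3.13  -0.013 -0.847] [ 0.43  0.05 -0.38  0.02 -1.15  0.29]
[-0.0444 -0.0061  0.0088]
[-0.06   -0.0064  0.0085]
[-0.06   -0.0059  0.0088]
[-0.06   -0.0054  0.0092]
[-0.06   -0.0048  0.0095]
[-0.06   -0.0042  0.0097]
[-0.06   -0.0036  0.01  ]
[-0.06   -0.003   0.0102]
[-0.06   -0.0024  0.0103]
12.8 0.015183875676359959 [0.4911 0.0078 0.2103] [ 3.13  -0.013 -0.847] [ 0.8 -0.2 -1.3]
```

View pics/w12.png

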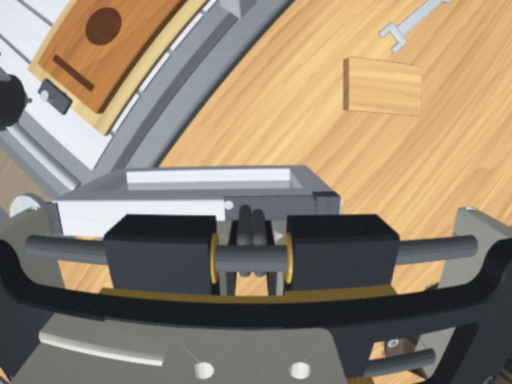

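The gate is at about 0.87 rad and still firmly held. The offcut at (380,85) and the spanner are untouched. Continuing.

>>> {"op": "play_rows", "data": {
  "targets": [
    [0, 0.003, -0.045, -0.0061, 0.0088, 0, 0.1],
    [0, 0, -0.06, -0.0064, 0.0085, 0, 0.1],
    [0, 0, -0.06, -0.0059, 0.0088, 0, 0.1],
    [0, 0, -0.06, -0.0054, 0.0092, 0, 0.1],
    [0, 0, -0.06, -0.0048, 0.0095, 0, 0.1],
    [0, 0, -0.06, -0.0042, 0.0097, 0, 0.1]
  ]
}}

```text
t: 13.6
eef_pos: [0.4575, 0.0605, 0.2104]
ee_rot: [3.126, -0.013, -1.198]
force: [0.7, -1.7, -1.4]
width: 0.0146
```

```bash
python3 arc.py 0.06 6
```

```text
t 13.6 g_tool 1.233 g_pos 1.219 r 0.1784 z 0.2104 F [ 0.7 -1.7 -1.4] w 0.0146 [ 3.126 -0.013 -1.198] [ 0.57  0.01 -0.43  0.01 -1.16 -0.2 ]
[-0.0464 -0.0024  0.0105]
[-0.06   -0.0031  0.0102]
[-0.06   -0.0025  0.0103]
[-0.06   -0.0019  0.0105]
[-0.06   -0.0012  0.0105]
[-0.06   -0.0006  0.0106]
```

Four more rows, to about 1.45 rad, then hold.

>>> {"op": "play_rows", "data": {
  "targets": [
    [0, 0, -0.047, -0.0024, 0.0104, 0, 0.1],
    [0, 0, -0.06, -0.0031, 0.0102, 0, 0.1],
    [0, 0, -0.06, -0.0025, 0.0103, 0, 0.1],
    [0, 0, -0.06, -0.0019, 0.0105, 0, 0.1],
    [0, 0, 0, 0, 0, 0, 0.1],
    [0, 0, 0, 0, 0, 0, 0.1]
  ]
}}

```text
t: 14.35
eef_pos: [0.4465, 0.0993, 0.2104]
ee_rot: [3.122, -0.016, -1.423]
force: [-0.4, -2.1, -0.8]
width: 0.0148
```

```bash
python3 arc.py 0.06 1;python3 look.py w13|head -1; python3 - <<'E'
from h import *
s=get_state();print(s["t"],np.abs(s["qd"]).max())
p,d=grab_frame("top");cv2.imwrite("pics/t13.png",p)
p,d=grab_frame("scene");cv2.imwrite("pics/s13.png",p)
E
```

```text
t 14.35 g_tool 1.458 g_pos 1.446 r 0.1785 z 0.2104 F [-0.4 -2.1 -0.8] w 0.0148 [ 3.122 -0.016 -1.423] [ 0.66  0.   -0.42  0.   -1.17 -0.51]
[-0.048   0.0001  0.0108]
14.35 0.014804856924514748 [0.4465 0.0993 0.2104] [ 3.122 -0.016 -1.423] [-0.4 -2.1 -0.8]
14.4 0.01364978397368649
```

View pics/w13.png

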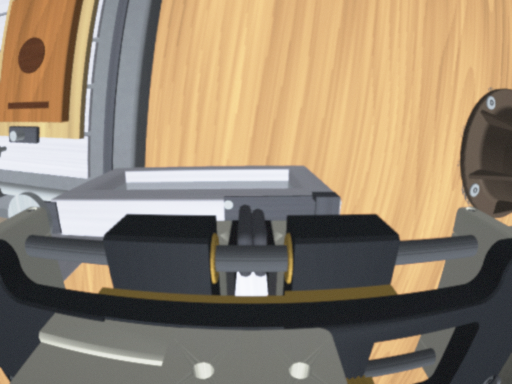

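View pics/s13.png

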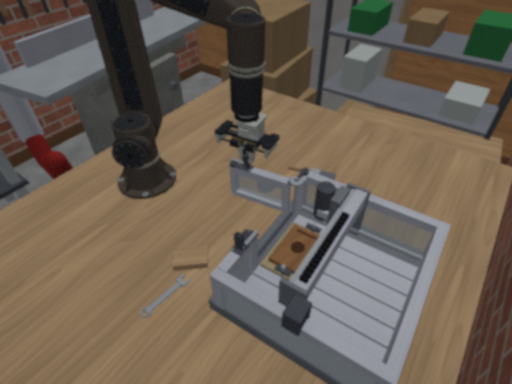

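View pics/t13.png

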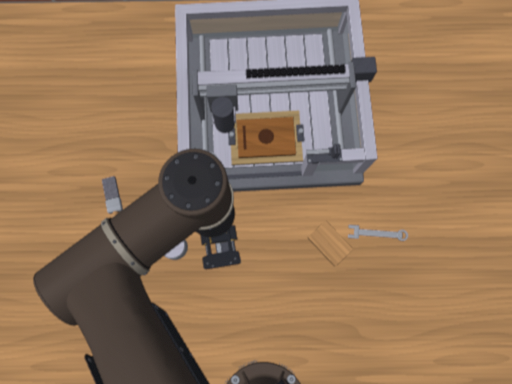

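The scene view shows the gate wide open at (262,185), held at its catch. The lock tab and lug are together at (243,240). The offcut and spanner haven't moved. One more hold, to check it is still.

>>> {"op": "play_rows", "data": {
  "targets": [
    [0, 0, 0, 0, 0, 0, 0.1],
    [0, 0, 0, 0, 0, 0, 0.1],
    [0, 0, 0, 0, 0, 0, 0.1]
  ]
}}

```text
t: 14.88
eef_pos: [0.4465, 0.099, 0.2104]
ee_rot: [3.122, -0.016, -1.424]
force: [-1.2, -1.8, -1.0]
width: 0.0147
```

```bash
python3 - <<'E'
from h import *
s=get_state();print(s["t"],np.abs(s["qd"]).max(),s["eef_pos"],s["ee_rot"],s["width"],s["force"])
d0=np.load("scene0.npy");p,d=grab_frame("scene")
s=get_state();print(np.abs(s["qd"]).max(),s["eef_pos"])
W=world("scene",d,[(u,v) for v in range(384) for u in range(512)]).reshape(384,512,3)
m=(abs(W[...,0]-.634)<.03)&(abs(W[...,1]+.18)<.04)&(W[...,2]>.225)&(W[...,2]<.265)
print("lock plates y",W[m][:,1].min(),W[m][:,1].max())
E
```

```text
14.875 0.001747509036032704 [0.44652152 0.09898134 0.21038025] [ 3.12179774 -0.01553865 -1.42367966] 0.014651602037726008 [-1.16385402 -1.76685731 -0.99935189]
0.0014562411033806353 [0.4465083  0.0989656  0.21035026]
lock plates y -0.1922510525453185 -0.17518275383459947
```

The arm is still, the lock plates measure 17 mm across (fully drawn), and the gate is at about 1.45 rad. Handing in.

```bash
python3 -c "
from station import *
print(job_done())"
```

```text
the job is handed in; nothing more can be done
None
```

The gate is wide open at about 1.45 rad, with the gripper still holding its catch. I handed the job in at about 14.9 s of the 48 s allowed; no verdict is reported.

**What I did:** I squeezed the lock tab fully back against its lug and let go. I then squeezed the spring catch fully together and swung the gate around its hinge, past the detent, holding it with 40 N.

**Last checks:**
- **Gate:** the angle is 1.45–1.46 rad, worked out from the tool's position and yaw, and the joint speeds were under 0.002 rad/s.
- **Catch:** the grip width was 14.7 mm with the catch plates together, slightly under the nominal 16 mm.
- **Lock bolt:** it is still drawn back, measuring about 17 mm over its tab and lug.
- **Things on the bench:** the offcut and spanner look unmoved in the final pictures. The arm partly hid the tin and the brush, so I could not check those fully, but nothing passed near them.

**What disagreed:** in the wrist camera the fingertips sat about 19 mm behind the reported TCP, not 11 mm ahead of it as stated. Because of that, my first squeeze on the lock closed in the air just above the plates and moved nothing. I then set the height from the camera, and both squeezes worked.

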